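# Station the desk camera and hold its mast fully extended

## Robot

A 7-joint arm with a two-finger parallel gripper is mounted at the origin on the work surface. World frame = base frame: x ahead of the robot, y to its left, z up, the work surface at z = 0. Lengths are in m, angles in rad, forces in N, time in s.
With the tool pointing down it reaches from about 0.4 to 0.85 m from the base axis. Payload 10.4 kg.
Tool frame: the origin (TCP) lies at the very end of the fingers, on their centre line; the grasp point (between the pads) lies 19 mm behind it; z points along the fingers, y is the line along which they close (so a half turn about z gives the same grasp; the last joint's range is limited). The gripper opens to 85 mm and grips with 20 to 120 N. Pads are 22 mm wide; open, the fingers measure 114 mm over their backs; the gripper's body (76 mm by 85 mm) begins 54 mm behind the grasp point. The pads swing forward as they close: fully open they stand 13 mm farther back than shut.
Start: joints at [1.078, 0.332, -0.065, 1.46, 0.022, 1.35, -0.088], TCP at [0.283, -0.557, 0.231] pointing down, gripper open.
Joint ranges: [-2.6, 2.6], [-0.5, 2.12], [-1.47, 1.34], [0.16, 2.42], [-1.27, 4.41], [0.06, 2.06], [-2.6, 2.6]. Speed limits (rad/s): [2.22, 2.22, 2.79, 2.79, 3.14, 3.14, 3.14].

## Interface

Orientations are given as a unit quaternion [x, y, z, w].
In Python, from workcell import manip, optics gives the robot as it stands.
- The arm moves only by the tool jog_arm, never from a script. Its arguments are lists of equal length, an entry for each row: "dr": the turn, a rotation vector about the tool's x, y, z normalised to -1 to 1, where 1 is 4 degrees, a list of three; "translation": the shift along the tool's x, y, z normalised to -1 to 1, where 1 is 0.025 m, a list of three; "jaw": the opening, from 0 (shut) to 1 (fully open). A call has 1 to 10 rows; each row shifts and turns the commanded pose from where the row before left it, along the tool's axes as they then stand; what a row does not reach is not made up. A row lasts 1/10 s, in which the tool goes at most 50 mm and 8.59 degrees, less where a joint would pass 70% of its speed; a pose out of reach is approached as far as the arm can. A call with a number of a shift or a turn outside -1 to 1 is refused whole. A call with a gripper value outside its range is refused whole. The fingers move at their own pace and stop on an object; "squeeze" is the grip in N (left out, the last holds). Time passes only in rows, so rows that do not move let the fingers close. It gives the time, the measured TCP pose, the force, the opening and the grip force at its end, in the units of the state.
- manip.get_obs(): the state, without advancing time (a new reading comes with each control period).
- optics.camera(name): name is "side" or "top"; returns a dict with "color" (400x640x3 uint8, red, green, blue), "mtx" (3x3 intrinsics, pixels), "R" (3x3) and "t" (3): a world point X has camera coordinates R X + t. Camera axes: x right, y down, z forward; pixel columns grow to the right and rows downward; lengths in m; the calibration is good to about 2 mm. A picture is of the moment at which its call begins. There is no depth.
- manip.hand_in(): hands the job in; it is judged then, once.
The state is a dict: "clock": time; "joint_pos": joint angles; "joint_velocities": joint speeds; "tau": joint torques, N m; "position": TCP position; "ee_rot": TCP orientation; "ft_force": force on the tool from outside, world axes, zero at the start; "torque": the same for the moment, N m; "grip_width": opening from 0.0 (shut) to 1.0 (fully open); "grasp_force": force on a finger pad.
Only numpy, scipy, OpenCV 4.12 (cv2) and the standard library are available. Lean on these libraries where they do the work, as an engineer would, in place of code of your own. Each camera call takes 0.05 s, during which the arm holds its last target. There are 200 camera calls.

## Task

Push the camera mast's carriage along its desk rail until it clicks home at the end block. Then squeeze the release button on the side of the mast's head and pull the head straight up, past the first stop to the second stop, so that the mast is fully extended. Finish while still gripping the head up there - it springs back down if let go - and leave the other things on the desk where they are.

Things in the scene. Friction and masses are not known exactly. Their poses are not given: they have to be found in the camera images.
- rail: slotted aluminium rail 284 x 44 x 18 mm, fixed to the desk. Origin on the desk on its middle line; x across the rail, y along it, z up. It runs from y = -150 to +133.5 mm; the last 20 mm at +y are a black end block 45 mm high, 50 mm wide (the carriage's home end).
- carriage (a joint): black carriage bearing the camera mast, slides along the rail's +y; value in m, starts at 0 to 0.07. Mast axis at rail (x, y) = (0, -0.060 + value). Friction 1 to 2 N; a spring detent ridge lies at 0.127 to 0.134 and takes about 8 N to push over; home is 0.140, clicked in by the end block (travel ends at 0.141).
- tab_push (a point): middle of the rear (-y) face of the carriage's upright push tab, 51 mm above the desk, 78 mm behind (-y of) the mast axis. Tab 40 mm wide (x), 10 mm thick (y), top 66 mm above the desk, at the rear edge of the carriage plate, which is 44 mm wide, 36 mm high and ends 32 mm ahead of the mast axis. Push the face to +y with shut fingers, or pinch the tab.
- mast_head: black block on top of the mast, 36 (x) x 30 (y) x 36 mm high; origin at its centre, 140 mm above the desk when down, 245 mm fully extended, on the mast axis; axes as the rail's. Flat face at x = -18 mm, grey release button on the +x face. Tubes of radius 16 mm or less below, nothing above. Grip it from above across x, one finger on the flat face, one on the button.
- webcam (a point): centre of the small grey webcam that the head carries on its +y side, 52 mm from the head's centre, same height; 24 (x) x 50 (y) x 26 mm high, so it begins 27 mm from the head's centre; its lens looks to +x. 
- release (a joint): grey release button, 22 mm wide, 24 mm high, at the height of the head's centre, 7 mm proud of the +x face; value in m: 0 out, 0.0055 fully in (37.5 mm across button and flat face), pressed towards -x. 3 N to start, 7 N fully in, springs out. With the mast fully down it is locked unless the button is in by more than about 0.0035: squeeze fully before pulling.
- upper_tube (a joint): extension of the thin upper tube, m: 0 down, 0.055 at its end stop, which is the first stop. Rises first, at about 5 to 7 N of pull, spring-loaded back down; if let go it sinks until the unpressed catch rests about 0.017 up, and goes right down when pressed in and lowered.
- lower_tube (a joint): extension of the thicker lower tube, m: 0 down, 0.050 at its end stop, which is the second stop. Follows after the first stop at about 10 to 13 N of pull, spring-loaded back down. At the second stop the pull meets a hard end.
- mug: bystander: white mug, radius 37 mm, 85 mm high, stands beyond the rail (its +x side); origin at its underside
- hub: bystander: flat aluminium port hub 30 x 85 x 14 mm, lies on the robot's side of the rail (its -x side); origin at its underside
- mouse: bystander: computer mouse 110 x 58 x 34 mm near the far edge; origin at its underside
- interface: bystander: red audio interface 120 x 190 mm with a smaller metal box on it, 76 mm high in all, to the left; origin at its underside
- potted_plant: bystander: small plant in a white pot of radius 45 mm, 140 mm high, to the left; origin at its underside
- light_stand: bystander: small lamp on a round foot of radius 40 mm with a thin post, 157 mm high, to the right; it has no rail and no button; origin at its underside
- notebook: bystander: notebook 210 x 148 x 16 mm with a pen on it, to the right; origin at its underside

How it is judged:
On the way, in this order (a step that is already met when the one before it is completed fails the run):
1. the carriage is clicked home with the mast still down (value of joint carriage above 0.1365 m and value of joint upper_tube below 0.02 m and value of joint lower_tube below 0.01 m), for 0.2 s.
2. the mast is released and pulled to the first stop, carriage home (value of joint carriage above 0.1365 m and value of joint upper_tube above 0.051 m and contact force between the fingers and mast_head above 2 N).
3. the mast is held at the second stop, carriage home (all of step 2 and value of joint lower_tube above 0.046 m), for 0.3 s.
At the end, for the whole second after the job is handed in: The carriage is clicked home (joint above 0.1365 of 0.141), both tubes are out at their stops (upper above 0.051 of 0.055, lower above 0.046 of 0.050), the fingers still grip the mast's head (more than 2 N) and it is still (below 30 mm/s) (all of step 3 and linear speed of mast_head below 0.03 m/s); the arm keeps its last pose, push and grip.
It fails at once if a bystander is moved by more than 30 mm (distance of any of mug, hub, mouse, interface, potted_plant, light_stand, notebook from where it was at the start of the episode above 0.03 m).
It also fails if it takes over 48 s, if anything falls off the work surface, if the arm or the gripper's body presses on something with over 40 N, if the wrist force passes 120 N, or if a joint passes its speed limit or range.

## Working session

There is one attempt and no reset: what is moved stays moved. The work goes in short steps, Python scripts to look and compute and a tool call to move; the robot and the scene stay as the last step left them, time stands still between calls to the robot, and variables do not carry over. Pictures are saved under pics/ and viewed, at most 10 in all, crops included, and the job is handed in when it is done.

Besides the shell and the picture viewer there is one more tool, called after "Call:" in YAML: its name, and indented under it one key for each argument. jog_arm: Moves the arm, as the interface text tells. Scaled input: -1 to 1 covers 0.025 m each way for a shift and 4 degrees each way for a turn. Its arguments: {"type":"object","properties":{"dr":{"type":"array","items":{"type":"array","items":{"type":"number"}}},"translation":{"type":"array","items":{"type":"array","items":{"type":"number"}}},"jaw":{"type":"array","items":{"type":"number"}},"squeeze":{"type":"number"}},"required":["dr","translation","jaw"]}

```bash
mkdir -p pics
python3 - <<'E'
from workcell import manip, optics
import cv2,pickle
o=manip.get_obs();print({k:o[k] for k in("clock","position","ee_rot","joint_pos","grip_width","ft_force")})
d={}
for n in("side","top"):
    c=optics.camera(n);d[n]=c
    cv2.imwrite(f"pics/{n}0.png",cv2.resize(c["color"][:,:,::-1],(800,500)))
    print(n,c["mtx"].tolist(),(-c["R"].T@c["t"]).round(3),c["R"].round(3).tolist())
pickle.dump(d,open("cam0.pkl","wb"))
E
```

```text
{'clock': 0.0, 'position': array([ 0.28278783, -0.55694171,  0.23051019]), 'ee_rot': array([ 9.72527122e-01,  2.32788452e-01, -2.07111162e-04, -6.99755243e-04]), 'joint_pos': array([ 1.07837963,  0.33289794, -0.06473477,  1.46091948,  0.02162122,
        1.34993139, -0.08848678]), 'grip_width': 0.9986858993304524, 'ft_force': array([-1.12538982, -0.50452509, -0.1621838 ])}
side [[446.56263017728065, 0.0, 317.6683497538126], [0.0, 446.56263017728065, 195.73999120089874], [0.0, 0.0, 1.0]] [0.338 1.061 0.739] [[-0.98, -0.2, -0.008], [-0.091, 0.477, -0.874], [0.179, -0.856, -0.486]]
top [[428.31962374900337, 0.0, 319.2292758191477], [0.0, 428.31962374900337, 203.80081163566564], [0.0, 0.0, 1.0]] [ 0.312 -0.032  1.239] [[-0.101, -0.995, 0.005], [-0.971, 0.097, -0.22], [0.218, -0.027, -0.976]]
```

View pics/side0.png

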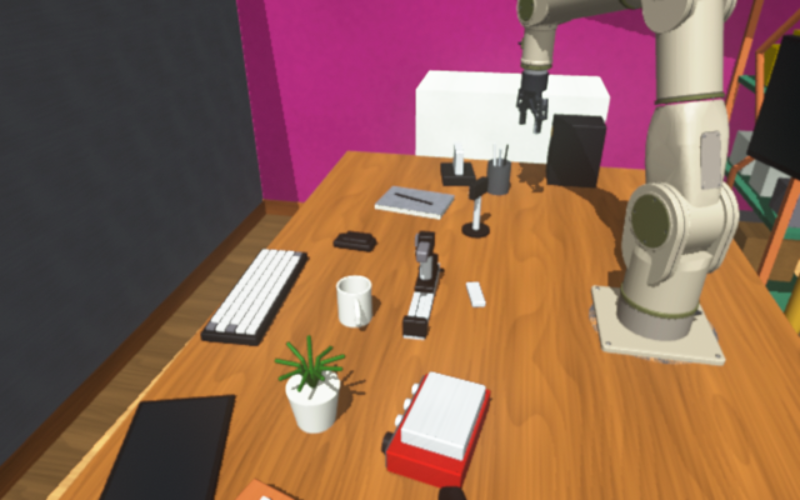

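View pics/top0.png

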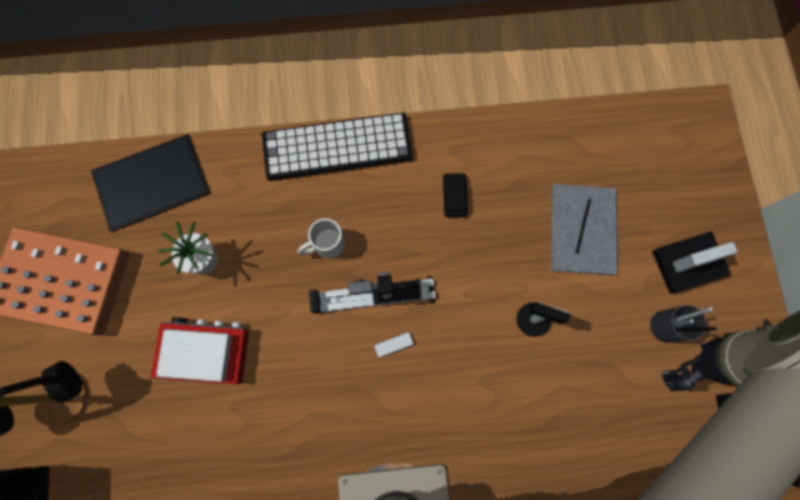

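The top view shows the rail at (310–437, 292), with the black end block at its left (+y) end. The mug is at (325, 238), the hub at (393, 345), and the lamp foot is well to the right at (535, 320). I'll enlarge the rail next.

Run:
```python
import pickle,cv2,numpy as np
d=pickle.load(open("cam0.pkl","rb"))
a=d["top"]["color"][205:260,235:365,::-1]; b=d["side"]["color"][175:275,315:395,::-1]
cv2.imwrite("pics/t1.png",cv2.resize(a,None,fx=6,fy=6,interpolation=cv2.INTER_CUBIC))
cv2.imwrite("pics/s1.png",cv2.resize(b,None,fx=6,fy=6,interpolation=cv2.INTER_CUBIC))
```

```text
(no output)
```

View pics/t1.png

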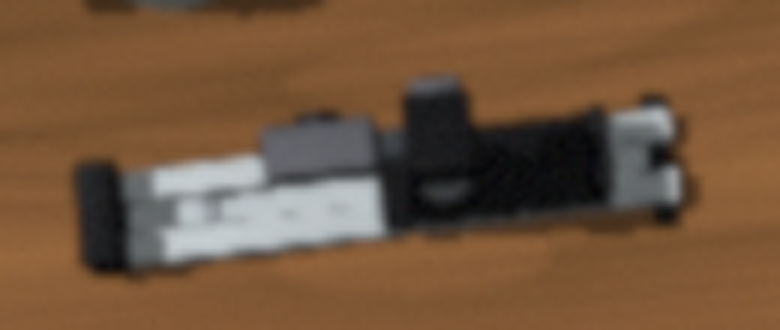

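View pics/s1.png

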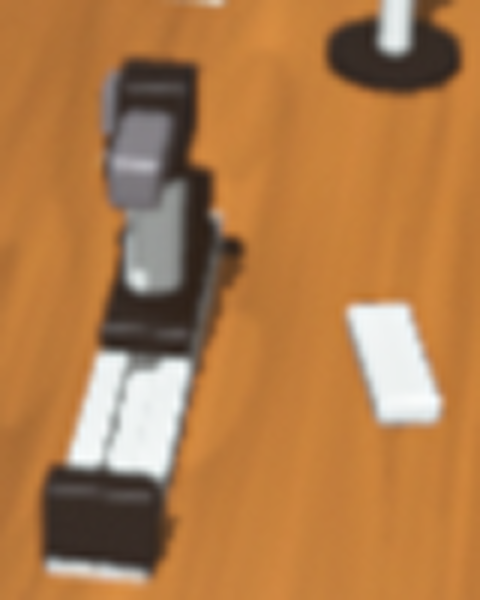

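The crops show the end block at (78–125, 165–270), the head at (405–468, 95–170) with its button at (435, 82), and the rail's rear end at (675, 108–205). In the side view the head top is at (120–196, 64). I'll fit the rail pose and carriage value to these points.

```bash
cat > fit.py <<'E'
import pickle,numpy as np
from scipy.optimize import least_squares
d=pickle.load(open("cam0.pkl","rb"))
def proj(c,X):
    p=c["R"]@X+c["t"]; q=c["mtx"]@p; return q[:2]/q[2]
def world(p,l,car):
    x,y,th,v=p; X=np.array(l,float)
    if car: X[1]+=-.060+v
    c,s=np.cos(th),np.sin(th)
    return np.array([x+c*X[0]-s*X[1],y+s*X[0]+c*X[1],X[2]])
T=[((78,167),(.025,.1335,.045),0),((672,108),(.022,-.150,.018),0),((682,205),(-.022,-.150,.018),0),
((264,126),(.012,.077,.153),1),((270,178),(-.012,.077,.153),1),((378,167),(-.012,.027,.153),1),((372,118),(.012,.027,.153),1),
((406,97),(.018,.015,.158),1),((467,94),(.018,-.015,.158),1)]
S=[((45,488),(.025,.1335,.045),0),((163,495),(-.025,.1335,.045),0),
((122,62),(.018,-.015,.158),1),((196,66),(-.018,-.015,.158),1)]
pts=[("top",((np.array(a)+.5)/6-.5+[235,205]),b,c) for a,b,c in T]+[("side",((np.array(a)+.5)/6-.5+[315,175]),b,c) for a,b,c in S]
f=lambda p:np.concatenate([proj(d[n],world(p,l,c))-u for n,u,l,c in pts])
r=least_squares(f,[.52,.0,0,.03],loss="soft_l1")
if __name__=="__main__":
    print(r.x.round(4),np.degrees(r.x[2])); print(f(r.x).reshape(-1,2).round(2))
    for n,l in(("tab",(0,-.078,.051)),("head",(0,0,.14))): print(n,world(r.x,l,1).round(4))
    h=r.x.copy();h[3]=.14; print("home head",world(h,(0,0,.14),1).round(4))
E
python3 fit.py
```

```text
[0.4965 0.0114 0.0199 0.0216] 1.142481385252689
[[-0.55 -0.5 ]
 [-0.19  0.17]
 [ 0.2  -1.  ]
 [-0.95  0.38]
 [-1.02  0.91]
 [ 0.44  0.42]
 [ 0.42 -0.59]
 [-0.94 -0.27]
 [ 0.51 -1.15]
 [ 0.14 -0.79]
 [-0.31  0.05]
 [ 1.08 -1.38]
 [ 1.46 -1.06]]
tab [ 0.4988 -0.105   0.051 ]
head [ 0.4973 -0.027   0.14  ]
home head [0.4949 0.0914 0.14  ]
```

The fit is good to about 1 px: rail yaw +1.1°, carriage at about 0.022. First I'll turn the tool so its x runs along rail +y, and shut the fingers.

Call:
jog_arm:
  dr:
    - [0,0,-1]
    - [0,0,-1]
    - [0,0,-1]
    - [0,0,-1]
    - [0,0,-1]
    - [0,0,-1]
    - [0,0,-1]
    - [0,0,-1]
    - [0,0,-1]
    - [0,0,-1]
  translation:
    - [0,0,0]
    - [0,0,0]
    - [0,0,0]
    - [0,0,0]
    - [0,0,0]
    - [0,0,0]
    - [0,0,0]
    - [0,0,0]
    - [0,0,0]
    - [0,0,0]
  jaw: [0,0,0,0,0,0,0,0,0,0]

```text
clock: 1.1
position: [0.2829, -0.5571, 0.2309]
ee_rot: [0.833, 0.553, 0.0, -0.0]
ft_force: [-0.3, 0.3, -0.2]
grip_width: 0.002
grasp_force: 0.0
```

Call:
jog_arm:
  dr:
    - [0,0,-1]
    - [0,0,-1]
    - [0,0,-1]
    - [0,0,-1]
    - [0,0,-1]
    - [0,0,-1]
    - [0,0,-0.05]
    - [0,0,0]
  translation:
    - [0,0,0]
    - [0,0,0]
    - [0,0,0]
    - [0,0,0]
    - [0,0,0]
    - [0,0,0]
    - [0,0,0]
    - [0,0,0]
  jaw: [0,0,0,0,0,0,0,0]

```text
clock: 1.9
position: [0.2828, -0.5572, 0.231]
ee_rot: [0.701, 0.713, 0.0, -0.0]
ft_force: [0.3, -0.4, -0.3]
grip_width: 0.0
grasp_force: 0.0
```

Call:
jog_arm:
  dr:
    - [0,0,0]
    - [0,0,0]
    - [0,0,0]
    - [0,0,0]
    - [0,0,0]
    - [0,0,0]
    - [0,0,0]
    - [0,0,0]
    - [0,0,0]
    - [0,0,0]
  translation:
    - [0.96,0.53,0]
    - [0.96,0.53,0]
    - [0.96,0.53,0]
    - [0.96,0.53,0]
    - [0.96,0.53,0]
    - [0.96,0.53,0]
    - [0.96,0.53,0]
    - [0.96,0.53,0]
    - [0.96,0.53,0]
    - [0.96,0.53,0]
  jaw: [0,0,0,0,0,0,0,0,0,0]

```text
clock: 2.9
position: [0.4111, -0.3137, 0.2314]
ee_rot: [0.701, 0.713, -0.0, 0.0]
ft_force: [0.1, -0.7, 0.1]
grip_width: -0.004
grasp_force: 0.0
```

Call:
jog_arm:
  dr:
    - [0,0,0]
    - [0,0,0]
    - [0,0,0]
    - [0,0,0]
    - [0,0,0]
    - [0,0,0]
    - [0,0,0]
    - [0,0,0]
    - [0,0,0]
    - [0,0,0]
  translation:
    - [0.96,0.53,0]
    - [0.96,0.53,0]
    - [0.96,0.53,0]
    - [0.96,0.53,0]
    - [0.96,0.53,0]
    - [0.96,0.53,0]
    - [0.96,0.53,0]
    - [0,0,0]
    - [0,0,0]
    - [0,0,0]
  jaw: [0,0,0,0,0,0,0,0,0,0]

```text
clock: 3.9
position: [0.4998, -0.146, 0.2312]
ee_rot: [0.701, 0.713, -0.0, 0.0]
ft_force: [-1.3, -0.7, 0.0]
grip_width: -0.002
grasp_force: 0.0
```

Call:
jog_arm:
  dr:
    - [0,0,0]
    - [0,0,0]
    - [0,0,0]
    - [0,0,0]
    - [0,0,0]
    - [0,0,0]
    - [0,0,0]
    - [0,0,0]
    - [0,0,0]
    - [0,0,0]
  translation:
    - [0,0,0.93]
    - [0,0,0.93]
    - [0,0,0.93]
    - [0,0,0.93]
    - [0,0,0.93]
    - [0,0,0.93]
    - [0,0,0.93]
    - [0,0,0.93]
    - [0,0,0]
    - [0,0,0]
  jaw: [0,0,0,0,0,0,0,0,0,0]

```text
clock: 4.9
position: [0.5, -0.1457, 0.0457]
ee_rot: [0.701, 0.713, -0.0, -0.0]
ft_force: [-0.1, -0.5, 0.6]
grip_width: 0.0
grasp_force: 0.0
```

Run:
```python
from workcell import manip, optics
import cv2,numpy as np
a=optics.camera("top")["color"][195:265,235:365,::-1]; b=optics.camera("side")["color"][135:275,315:415,::-1]
cv2.imwrite("pics/m2.png",np.hstack([cv2.resize(a,(455,245)),cv2.resize(b[:, :],(175,245))]) if 0 else np.hstack([cv2.resize(a,None,fx=4,fy=4,interpolation=2),cv2.resize(b,(200,280),interpolation=2)]))
```

```text
(no output)
```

View pics/m2.png

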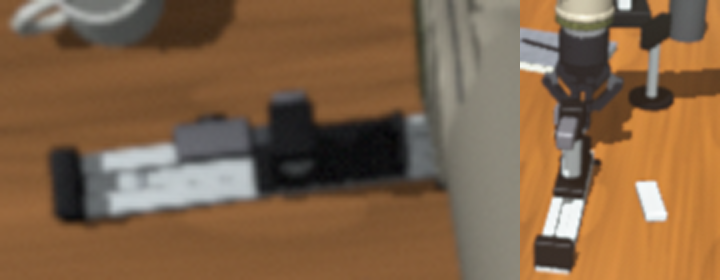

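The gripper is lined up behind the tab at the right, clear of the head and lamp. Now I'll push.

Call:
jog_arm:
  dr:
    - [0,0,0]
    - [0,0,0]
    - [0,0,0]
    - [0,0,0]
    - [0,0,0]
    - [0,0,0]
    - [0,0,0]
    - [0,0,0]
    - [0,0,0]
    - [0,0,0]
  translation:
    - [0.4,0,0]
    - [0.4,0,0]
    - [0.4,0,0]
    - [0.4,0,0]
    - [0.4,0,0]
    - [0.4,0,0]
    - [0.4,0,0]
    - [0.4,0,0]
    - [0.4,0,0]
    - [0.4,0,0]
  jaw: [0,0,0,0,0,0,0,0,0,0]

```text
clock: 6.0
position: [0.4983, -0.0442, 0.0454]
ee_rot: [0.7, 0.714, 0.0, 0.0]
ft_force: [1.8, -1.4, 0.3]
grip_width: -0.004
grasp_force: 1.0
```

Call:
jog_arm:
  dr:
    - [0,0,0]
    - [0,0,0]
    - [0,0,0]
    - [0,0,0]
    - [0,0,0]
    - [0,0,0]
    - [0,0,0]
  translation:
    - [0.2,0,0]
    - [0.2,0,0]
    - [0.2,0,0]
    - [0.2,0,0]
    - [0.2,0,0]
    - [0.2,0,0]
    - [0,0,0]
  jaw: [0,0,0,0,0,0,0]

```text
clock: 6.7
position: [0.4975, -0.014, 0.0452]
ee_rot: [0.7, 0.714, 0.0, -0.0]
ft_force: [0.3, -0.4, -0.0]
grip_width: -0.002
grasp_force: 0.0
```

Call:
jog_arm:
  dr:
    - [0,0,0]
    - [0,0,0]
    - [0,0,0]
    - [0,0,0]
  translation:
    - [0.12,0,0]
    - [0.12,0,0]
    - [0.12,0,0]
    - [0,0,0]
  jaw: [0,0,0,0]

```text
clock: 7.1
position: [0.4973, -0.0067, 0.0452]
ee_rot: [0.7, 0.714, -0.001, 0.0]
ft_force: [-0.2, -4.5, 0.5]
grip_width: 0.0
grasp_force: 2.1
```

Call:
jog_arm:
  dr:
    - [0,0,0]
    - [0,0,0]
    - [0,0,0]
  translation:
    - [0.12,0,0]
    - [0.12,0,0]
    - [0,0,0]
  jaw: [0,0,0]

```text
clock: 7.4
position: [0.4972, -0.0009, 0.0452]
ee_rot: [0.701, 0.714, -0.0, 0.0]
ft_force: [-0.5, -0.4, -0.1]
grip_width: -0.007
grasp_force: 0.7
```

Call:
jog_arm:
  dr:
    - [0,0,0]
    - [0,0,0]
  translation:
    - [0.12,0,0]
    - [0,0,0]
  jaw: [0,0]

```text
clock: 7.6
position: [0.4973, 0.0041, 0.0454]
ee_rot: [0.7, 0.714, 0.0, -0.0]
ft_force: [-0.4, -0.3, 0.8]
grip_width: -0.001
grasp_force: 0.0
```

Call:
jog_arm:
  dr:
    - [0,0,0]
    - [0,0,0]
  translation:
    - [0.12,0,0]
    - [0,0,0]
  jaw: [0,0]

```text
clock: 7.8
position: [0.4973, 0.0061, 0.0454]
ee_rot: [0.7, 0.714, -0.0, 0.0]
ft_force: [-0.1, -1.9, 0.9]
grip_width: 0.003
grasp_force: 1.1
```

Call:
jog_arm:
  dr:
    - [0,0,0]
    - [0,0,0]
  translation:
    - [0.12,0,0]
    - [0,0,0]
  jaw: [0,0]

```text
clock: 8.0
position: [0.4974, 0.0062, 0.0454]
ee_rot: [0.701, 0.713, -0.001, 0.001]
ft_force: [-0.4, -13.0, 2.1]
grip_width: -0.001
grasp_force: 6.1
```

Call:
jog_arm:
  dr:
    - [0,0,0]
    - [0,0,0]
  translation:
    - [0.08,0,0]
    - [0,0,0]
  jaw: [0,0]

```text
clock: 8.2
position: [0.4973, 0.0063, 0.0454]
ee_rot: [0.701, 0.713, -0.002, 0.002]
ft_force: [-1.1, -18.2, 3.4]
grip_width: 0.0
grasp_force: 9.4
```

A hard stop at 18 N with the detent felt before it means the carriage is home. I'll back off, rise and look.

Call:
jog_arm:
  dr:
    - [0,0,0]
    - [0,0,0]
    - [0,0,0]
    - [0,0,0]
    - [0,0,0]
    - [0,0,0]
    - [0,0,0]
    - [0,0,0]
    - [0,0,0]
    - [0,0,0]
  translation:
    - [-0.8,0,0]
    - [-0.8,0,0]
    - [-0.8,0,0]
    - [-0.8,0,-0.9]
    - [-0.8,0,-0.9]
    - [-0.8,0,-0.9]
    - [-0.8,0,-0.9]
    - [-0.8,0,-0.9]
    - [-0.8,0,-0.9]
    - [-0.8,0,-0.9]
  jaw: [0,0,0,1,1,1,1,1,1,1]

```text
clock: 9.2
position: [0.5013, -0.189, 0.2038]
ee_rot: [0.7, 0.714, 0.0, 0.0]
ft_force: [1.0, -0.3, -0.1]
grip_width: 1.0
grasp_force: 0.0
```

Run:
```python
from workcell import manip, optics
import cv2,numpy as np,pickle
d={n:optics.camera(n) for n in("top","side")}; pickle.dump(d,open("cam1.pkl","wb"))
a=d["top"]["color"][200:260,235:325,::-1]; b=d["side"]["color"][185:275,315:365,::-1]
A=cv2.resize(a,None,fx=5,fy=5,interpolation=2);B=cv2.resize(b,None,fx=6,fy=6,interpolation=2)
im=np.zeros((540,750,3),np.uint8);im[:300,:450]=A;im[:540,450:750]=B
cv2.imwrite("pics/m3.png",im)
print(manip.get_obs()["position"])
```

```text
[ 0.502366   -0.1917237   0.20566878]
```

View pics/m3.png

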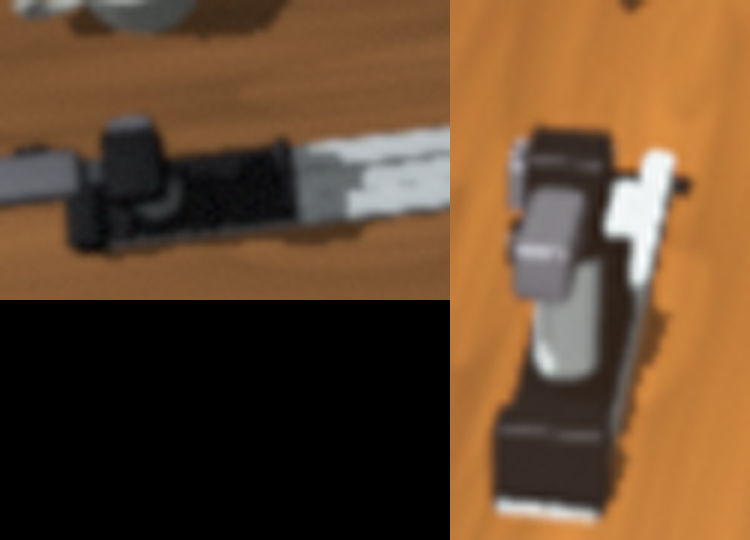

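The carriage sits tight against the end block, with the head in the top crop at (103–162, 118–198) and at (530–610, 130–260) in the side crop. I'll refit with the value fixed at home.

```bash
cat > fit2.py <<'E'
from fit import *
H=.140
T2=[((103,130),(.018,.015,.158)),((156,128),(.018,-.015,.158)),((75,152),(.012,.027,.153)),((80,198),(-.012,.027,.153)),((288,140),(.020,-.078,.066))]
S2=[((85,130),(.018,-.015,.158)),((160,133),(-.018,-.015,.158))]
P2=[("top",(np.array(a)+.5)/5-.5+[235,200],b) for a,b in T2]+[("side",(np.array(a)+.5)/6-.5+[315,185],b) for a,b in S2]
def g(p):
    h=np.array(p);h[3]=H
    return np.concatenate([f(p)]+[proj(d[n],world(h,l,1))-u for n,u,l in P2])
r=least_squares(g,r.x,loss="soft_l1");h=r.x.copy();h[3]=H
print(r.x.round(4),np.degrees(r.x[2]),world(h,(0,0,.14),1).round(4));print(g(r.x).reshape(-1,2)[-7:].round(2))
E
python3 fit2.py
```

```text
[0.4964 0.0136 0.0209 0.0194] 1.1960752767029013 [0.4947 0.0936 0.14  ]
[[-0.83  0.52]
 [ 0.27 -0.47]
 [ 0.58 -0.69]
 [ 0.4  -0.66]
 [ 0.32 -0.58]
 [ 0.52 -1.44]
 [ 1.85 -0.76]]
```

Call:
jog_arm:
  dr:
    - [0,0,0]
    - [0,0,0]
    - [0,0,0]
    - [0,0,0]
    - [0,0,0]
    - [0,0,0]
    - [0,0,0]
    - [0,0,0]
    - [0,0,0]
    - [0,0,0]
  translation:
    - [0.95,0,-0.2]
    - [0.95,0,-0.2]
    - [0.95,0,0]
    - [0.95,0,0]
    - [0.95,0,0]
    - [0.95,0,0]
    - [0.95,0,0]
    - [0.95,0,0]
    - [0.95,0,0]
    - [0.95,0,0]
  jaw: [1,1,1,1,1,1,1,1,1,1]

```text
clock: 10.3
position: [0.4958, 0.0507, 0.2121]
ee_rot: [0.7, 0.714, -0.0, -0.0]
ft_force: [0.4, 0.2, 0.2]
grip_width: 1.0
grasp_force: 0.0
```

Call:
jog_arm:
  dr:
    - [0,0,0]
    - [0,0,0]
    - [0,0,0]
    - [0,0,0]
    - [0,0,0]
  translation:
    - [0.95,-0.05,0]
    - [0.95,0,0]
    - [0.03,0,0]
    - [0,0,0]
    - [0,0,0]
  jaw: [1,1,1,1,1]

```text
clock: 10.8
position: [0.4941, 0.0963, 0.2124]
ee_rot: [0.7, 0.714, -0.0, -0.0]
ft_force: [-0.3, 0.8, 0.7]
grip_width: 0.999
grasp_force: 0.0
```

Call:
jog_arm:
  dr:
    - [0,0,0]
    - [0,0,0]
    - [0,0,0]
    - [0,0,0]
    - [0,0,0]
    - [0,0,0]
    - [0,0,0]
    - [0,0,0]
  translation:
    - [-0.09,0.06,0]
    - [0,0,0.5]
    - [0,0,0.6]
    - [0,0,0.6]
    - [0,0,0.7]
    - [0,0,0.7]
    - [0,0,0.7]
    - [0,0,0]
  jaw: [1,1,1,1,1,1,1,1]

```text
clock: 11.6
position: [0.4938, 0.0941, 0.1146]
ee_rot: [0.7, 0.714, -0.002, -0.002]
ft_force: [-0.6, -0.6, -0.3]
grip_width: 1.002
grasp_force: 0.0
```

Call:
jog_arm:
  dr:
    - [0,0,0]
    - [0,0,0]
    - [0,0,0]
    - [0,0,0]
    - [0,0,0]
    - [0,0,0]
    - [0,0,0]
    - [0,0,0]
  translation:
    - [0,0,0]
    - [0,0,0]
    - [0,0,0]
    - [0,0,0]
    - [0,0,0]
    - [0,0,0]
    - [0,0,0]
    - [0,0,0]
  jaw: [0.6,0.5,0.4,0.3,0.3,0.3,0.3,0.3]
  squeeze: 50

```text
clock: 12.4
position: [0.4964, 0.0947, 0.1191]
ee_rot: [0.7, 0.714, 0.001, 0.001]
ft_force: [-3.7, -0.9, 9.1]
grip_width: 0.429
grasp_force: 52.7
```

The opening is 36.5 mm with 52 N of grip, so the button is fully in. Pulling up.

Call:
jog_arm:
  dr:
    - [0,0,0]
    - [0,0,0]
    - [0,0,0]
    - [0,0,0]
    - [0,0,0]
    - [0,0,0]
  translation:
    - [0,0,-0.3]
    - [0,0,-0.3]
    - [0,0,-0.3]
    - [0,0,-0.3]
    - [0,0,0]
    - [0,0,0]
  jaw: [0.3,0.3,0.3,0.3,0.3,0.3]

```text
clock: 13.0
position: [0.4961, 0.0945, 0.148]
ee_rot: [0.7, 0.714, 0.0, 0.0]
ft_force: [2.6, 1.2, -4.6]
grip_width: 0.433
grasp_force: 52.0
```

It's rising at about 5 N of pull, so the upper tube is moving. Continuing.

Call:
jog_arm:
  dr:
    - [0,0,0]
    - [0,0,0]
    - [0,0,0]
    - [0,0,0]
    - [0,0,0]
    - [0,0,0]
  translation:
    - [0,0,-0.3]
    - [0,0,-0.3]
    - [0,0,-0.3]
    - [0,0,-0.3]
    - [0,0,0]
    - [0,0,0]
  jaw: [0.3,0.3,0.3,0.3,0.3,0.3]

```text
clock: 13.6
position: [0.4958, 0.0944, 0.1775]
ee_rot: [0.7, 0.714, -0.0, 0.0]
ft_force: [5.5, 0.9, -10.5]
grip_width: 0.428
grasp_force: 52.1
```

Call:
jog_arm:
  dr:
    - [0,0,0]
    - [0,0,0]
    - [0,0,0]
    - [0,0,0]
    - [0,0,0]
    - [0,0,0]
  translation:
    - [0,0,-0.3]
    - [0,0,-0.3]
    - [0,0,-0.3]
    - [0,0,-0.3]
    - [0,0,0]
    - [0,0,0]
  jaw: [0.3,0.3,0.3,0.3,0.3,0.3]

```text
clock: 14.2
position: [0.4957, 0.0943, 0.2072]
ee_rot: [0.7, 0.714, -0.0, -0.0]
ft_force: [5.5, 1.3, -8.8]
grip_width: 0.426
grasp_force: 52.2
```

Call:
jog_arm:
  dr:
    - [0,0,0]
    - [0,0,0]
    - [0,0,0]
    - [0,0,0]
  translation:
    - [0,0,-0.2]
    - [0,0,-0.2]
    - [0,0,-0.2]
    - [0,0,0]
  jaw: [0.3,0.3,0.3,0.3]

```text
clock: 14.6
position: [0.4958, 0.0944, 0.2225]
ee_rot: [0.7, 0.714, -0.0, -0.0]
ft_force: [5.8, -0.2, -9.3]
grip_width: 0.428
grasp_force: 52.2
```

Call:
jog_arm:
  dr:
    - [0,0,0]
    - [0,0,0]
    - [0,0,0]
  translation:
    - [0,0,-0.15]
    - [0,0,0]
    - [0,0,0]
  jaw: [0.3,0.3,0.3]

```text
clock: 14.9
position: [0.4952, 0.0942, 0.2248]
ee_rot: [0.7, 0.714, -0.001, -0.001]
ft_force: [8.4, 0.8, -17.5]
grip_width: 0.433
grasp_force: 57.5
```

Call:
jog_arm:
  dr:
    - [0,0,0]
    - [0,0,0]
    - [0,0,0]
    - [0,0,0]
    - [0,0,0]
    - [0,0,0]
  translation:
    - [0,0,-0.08]
    - [0,0,0]
    - [0,0,0]
    - [0,0,0]
    - [0,0,0]
    - [0,0,0]
  jaw: [0.3,0.3,0.3,0.3,0.3,0.3]

```text
clock: 15.5
position: [0.4946, 0.0938, 0.2251]
ee_rot: [0.7, 0.714, -0.001, -0.001]
ft_force: [10.7, 1.1, -30.1]
grip_width: 0.428
grasp_force: 56.8
```

Run:
```python
from workcell import manip, optics
import cv2
b=optics.camera("side")["color"][125:275,260:420,::-1]
cv2.imwrite("pics/m4.png",cv2.resize(b,None,fx=4,fy=4,interpolation=2))
o=manip.get_obs();print(o["position"],o["ft_force"],o["grasp_force"])
```

```text
[0.4946455  0.09377503 0.22515349] [ 11.18897981   0.29680091 -31.23096218] 56.83513283729553
```

View pics/m4.png

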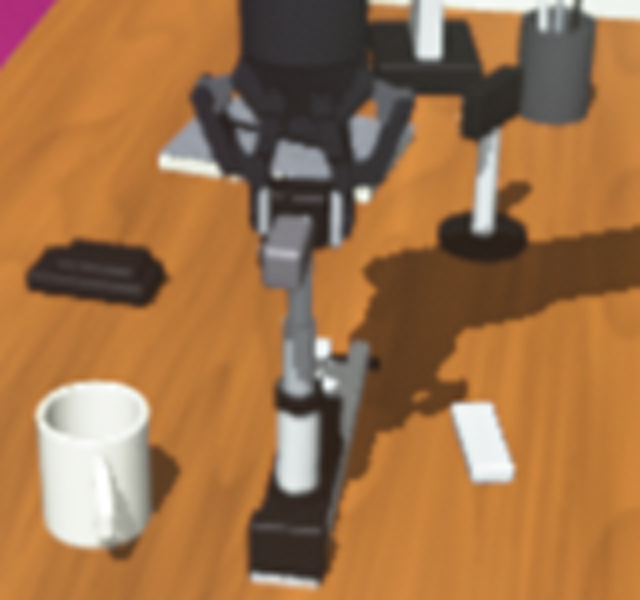

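The picture shows the head gripped at (300, 215) with both tubes extended below it (290–410). The carriage is against the end block at (290, 540), and the bystanders are in place. The pull has met the hard stop at 30 N, 106 mm up, so I'm handing in.

```bash
python3 -c "
from workcell import manip
print(manip.hand_in())"
```

```text
the job is handed in; nothing more can be done
None
```

I handed the job in at about 15.6 s: the carriage is clicked home, the mast is pulled up to its second stop (hard end at about 30 N), and the gripper still holds the head at about 57 N. The camera showed the nearby bystanders unmoved, and hand-in returned no verdict.

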